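Take a finished ring off a reversed spindle with a left-hand quick nut

TASK

The steel ring on the small lapping spindle is finished and must go to be measured. The hexagon nut that holds it has a left-hand thread (see its notched corners): unscrew it until you feel it come up against its stop, somewhere near where its engraved line meets the index line on the base, then lift it off without forcing it and set it down in the shallow tray, line upwards. Then take the ring off the spindle and lay it flat in the tray beside the nut; drop neither, and leave the other things on the bench where they are.

Things in the scene. Friction and masses are not known exactly. Their poses are not given: they have to be found in the camera images.
- nut_centre (a point): Centre of the hexagon steel nut: 46 mm across its flats, 26 mm high, about 0.2 kg; this point is 13 mm above its underside. z up along its axis; x points at the middle of one flat and along the short line engraved in its top and down that flat, so its flats face 0, 60, 120.. degrees from x. It stands on the ring, round the spindle's arbor; its top is about 71 mm above the bench.
- nut: The same nut; origin at the centre of its underside. A notch round its six corners half-way up marks the left-hand thread. Its bore is 30 mm wide with two thread lugs inside at the underside, on +x and -x. It comes off upwards only.
- spindle_end (a point): Centre of the flat top end of the spindle's upright arbor (28 mm thick), 77 mm above the bench; axes as those of the spindle. The arbor is an insert held fast in the base: its left-hand thread is cut through by two opposite straight slots, through which the nut's lugs leave upwards.
- spindle: Fixed; base 108 mm across; x points along its index line. From above, the nut turns clockwise 41 to 85 degrees to a hard stop, rising 0.042 mm per degree, pushed up by a 7 to 12 N spring. Arbors differ: the stop comes with the nut's line up to 18 degrees before or past the index. From the stop back to 6 degrees before it the nut lifts off, 30 mm clears the arbor; elsewhere the thread holds it.
- ring_centre (a point): Centre of the plain steel ring, 58 mm outside, 31.6 mm bore, 16 mm high, about 0.2 kg, on the arbor under the nut; z up. It stands on a round spring seat (43 mm across) and rises up to 5 mm when the nut is off; its underside is then 33 mm above the bench, 12 mm or more above the base.
- ring: The same ring; origin at the centre of its underside.
- tray_floor (a point): Centre of the floor of the shallow tray (135x190x9 mm, 0.4 kg, loose); the floor lies 4 mm above the bench. Inside 128 mm along x and 184 mm along y; the rim is 5 mm higher than the floor. z up.
- loupe: Black eye loupe, 41 mm across, 31 mm high; stays where it is. Origin at its underside.
- eraser: Eraser, 21x46x12 mm; stays where it is. Origin at its underside.
- hex_key: Hexagon key, 28x94x4 mm; stays where it is. Origin at its underside.
- micrometer: Micrometer, 44x130x16 mm; stays where it is. Origin at its underside.
- gauge_block: Ground steel block, 25x26x22 mm; stays where it is. Origin at its underside.

How it is judged:
On the way, in this order (a step that is already met when the one before it is completed fails the run):
1. the nut has been turned clockwise until its engraved line stands within 26 degrees of the base's index line, still down on the arbor (angle between the x axis of nut_centre and the x axis of spindle, either way round below 0.45 rad and horizontal distance between nut_centre and spindle_end below 0.004 m and z of nut_centre in the frame of spindle_end below -0.01 m), for 0.1 s.
2. the nut stands in the tray, line upwards, let go (x of nut_centre in the frame of tray_floor between -0.046 and 0.046 m and y of nut_centre in the frame of tray_floor between -0.073 and 0.073 m and z of nut_centre in the frame of tray_floor between 0.01 and 0.017 m and angle between nut_centre's own z axis and vertical below 0.08 rad and contact force between the fingers and nut below 0.1 N), for 0.2 s.
At the end, for the whole second after the job is handed in: Nut and ring both lie flat on the tray's floor (tilted less than 4.5 degrees, inside the rim, the nut with its line upwards), let go and at rest (all of step 2 and x of ring_centre in the frame of tray_floor between -0.043 and 0.043 m and y of ring_centre in the frame of tray_floor between -0.07 and 0.07 m and z of ring_centre in the frame of tray_floor between 0.005 and 0.012 m and (angle between ring_centre's own z axis and vertical below 0.08 rad or angle between ring_centre's own z axis and vertical above 3.06 rad) and linear speed of each of nut, ring below 0.02 m/s and contact force between the fingers and ring below 0.1 N); the robot touches nothing.
It fails at once if the nut is forced: it presses on the spindle with more than 40 N (contact force between nut and spindle above 40 N).
It fails at once if the nut or the ring is dropped (falls free faster than 0.6 m/s) ((linear speed of nut above 0.6 m/s and contact force between the fingers and nut below 0.05 N) or (linear speed of ring above 0.6 m/s and contact force between the fingers and ring below 0.05 N)).
It fails at once if the loupe, eraser, hexagon key, micrometer or gauge block is moved by more than 20 mm (distance of any of loupe, eraser, hex_key, micrometer, gauge_block from where it was at the start of the episode above 0.02 m).
It also fails if it takes over 72 s, if anything falls off the work surface, if the arm or the gripper's body presses on something with over 40 N, if the wrist force passes 120 N, or if a joint passes its speed limit or range.

ROBOT

A 7-joint arm with a two-finger parallel gripper is mounted at the origin on a cart in front of the work surface, level with it; the furniture and walls round the work are solid. World frame = base frame: x ahead of the robot, y to its left, z up, the work surface at z = 0. Lengths are in m, angles in rad, forces in N, time in s.
With the tool pointing down it reaches from about 0.4 to 0.85 m from the base axis. Payload 4.4 kg.
Tool frame: the origin (TCP) lies at the centre of the arm's flange, where the gripper is bolted on; the fingertips stand 199 mm ahead of it and the grasp point (between the pads) lies 180 mm ahead of it (nose_length is the distance from the TCP to the fingertips, in m); z points along the fingers, y is the line along which they close (so a half turn about z gives the same grasp; the last joint's range is limited). The gripper opens to 94 mm and grips with 3 to 60 N. Pads are 16 mm wide; open, the fingers measure 119 mm over their backs; the gripper's body (75 mm by 177 mm) begins 78 mm behind the grasp point.
Start: joints at [1.044, 0.628, 0.038, 1.517, -0.027, 0.996, -0.02], TCP at [0.289, -0.582, 0.405] pointing down, gripper open.
Joint ranges: [-3.06, 3.06], [-0.37, 2.12], [-1.25, 1.32], [0.18, 2.47], [-1.1, 4.24], [0.23, 1.98], [-2.94, 2.94]. Speed limits (rad/s): [2.57, 2.57, 3.14, 3.14, 3.14, 3.14, 3.14].

INTERFACE

Orientations are given as a 3x3 rotation matrix whose columns are the frame's x, y, z axes.
In Python, from plant import * gives the robot as it stands. Calls block until the motion is done:
- reach(position, orientation): joint-space move of the TCP to a pose.
- movel(position, rot=None, rate=0.15, stop_force=None): straight line of the TCP; rot=None keeps the orientation; rate is the mean speed in m/s. With stop_force (N) it stops when the force on the tool has changed by that much, and returns True; else False.
- move_j(angles): joint-space move.
- command_gripper(opening, strength=None): opening from 0.0 (shut) to 1.0 (fully open); strength is the grip in N (None keeps the last); returns when the fingers have stopped.
- wait(seconds).
- solve_ik(position, orientation): joint angles nearest the present ones, or None.
- state(): the state.
- get_image(name): name is "side" or "top"; returns the picture (384x512x3 uint8, red, green, blue); there is no depth.
- camera_model(name): a dict with "mtx" (3x3 intrinsics, pixels), "k1" (the pictures are not rectified: a ray, as slopes to the right and down, at radius r is drawn at 1 + k1 r^2 times it, then the intrinsics apply), "R" (3x3) and "t" (3): a world point X has camera coordinates R X + t. Camera axes: x right, y down, z forward; pixel columns grow to the right and rows downward; lengths in m; the calibration is good to about 2 mm. A picture is of the moment at which its call begins. camera_model takes no time and is no camera call.
A pose or a line that the arm cannot do raises IKError and nothing moves.
- job_done(): hands the job in, once; it reports no verdict.
The state is a dict: "time_s": time; "joint_positions": joint angles; "dq": joint speeds; "effort": joint torques, N m; "tcp_pos": TCP position; "eef_rot": TCP orientation; "force": force on the tool from outside, world axes, zero at the start; "ft_torque": the same for the moment, N m; "width": opening from 0.0 (shut) to 1.0 (fully open).
Only numpy, scipy, OpenCV 4.12 (cv2) and the standard library are available. Lean on these libraries where they do the work, as an engineer would, in place of code of your own. Each camera call takes 0.05 s, during which the arm holds its last target. There are 200 camera calls.

## Working session

There is one attempt and no reset: what is moved stays moved. The work goes in short steps, each a Python script; the robot and the scene stay as the last script left them, time stands still between calls to the robot, and variables do not carry over. Pictures are saved under pics/ and viewed, on a budget of 10 in all, crops included, one or two more only if the job needs it, and the job is handed in when it is done.

```bash
ls; mkdir -p pics; python3 - <<'E'
from plant import *
import cv2
for n in("top","side"):
    im=get_image(n); cv2.imwrite(f"pics/{n}0.png",cv2.cvtColor(im,cv2.COLOR_RGB2BGR))
    print(n,camera_model(n))
s=state();print(s["time_s"],s["force"],s["eef_rot"])
E
```

```text
pics
top {'mtx': array([[442.90567719,   0.        , 257.08294637],
       [  0.        , 442.90567719, 193.48185731],
       [  0.        ,   0.        ,   1.        ]]), 'k1': 0.029861187968186206, 'R': array([[-0.01918394, -0.99975796,  0.01077023],
       [-0.98772254,  0.01728041, -0.15525968],
       [ 0.15503598, -0.01361649, -0.98781498]]), 't': array([-0.22578393,  0.45858281,  0.86171581])}
side {'mtx': array([[494.0640238 ,   0.        , 252.16114962],
       [  0.        , 494.0640238 , 184.01886193],
       [  0.        ,   0.        ,   1.        ]]), 'k1': -0.1907088746570185, 'R': array([[-0.99789833, -0.06205941, -0.01864279],
       [-0.01671799,  0.52453122, -0.85122706],
       [ 0.06260538, -0.84912639, -0.52446634]]), 't': array([0.42827104, 0.18637859, 0.70913472])}
0.1 [ 0.2088182  -0.19468856  0.3992211 ] [[ 8.95671949e-01  4.44714743e-01 -7.46195917e-04]
 [ 4.44715368e-01 -8.95670778e-01  1.44854974e-03]
 [-2.41544537e-05 -1.62927016e-03 -9.99998672e-01]]
```

View pics/top0.png

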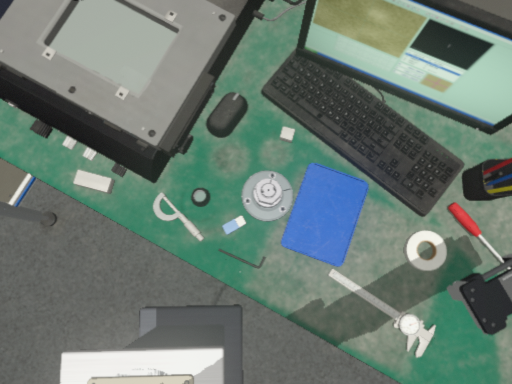

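View pics/side0.png

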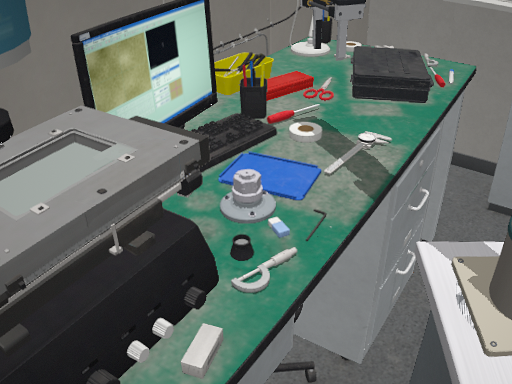

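The top view shows the spindle at about (267,193) px and the blue tray at (325,215). The loupe is at (201,197), the eraser at (234,225) and the mouse at (227,114). The side view shows the spindle at (247,190). Next I'll zoom in on the spindle in both views.

```bash
cat > h.py <<'E'
import numpy as np, cv2
from plant import *
def dist(c): return np.array([c["k1"],0,0,0,0.])
def ray(n,px):
    c=camera_model(n)
    p=cv2.undistortPointsIter(np.array(px,float).reshape(-1,1,2),c["mtx"],dist(c),None,None,(3,50,1e-10)).reshape(-1,2)
    d=np.c_[p,np.ones(len(p))]@c["R"]
    return -c["R"].T@c["t"],d
def plane(n,px,z):
    o,d=ray(n,px); return o+d*((z-o[2])/d[:,2])[:,None]
def proj(n,X):
    c=camera_model(n)
    return cv2.projectPoints(np.array(X,float).reshape(-1,1,3),cv2.Rodrigues(c["R"])[0],c["t"],c["mtx"],dist(c))[0].reshape(-1,2)
def save(im,name): cv2.imwrite(f"pics/{name}.png",cv2.cvtColor(im,cv2.COLOR_RGB2BGR))
def crop(im,x,y,w,h,k): return cv2.resize(im[y:y+h,x:x+w],None,fx=k,fy=k,interpolation=cv2.INTER_CUBIC)
E
python3 - <<'E'
from h import *
a=np.mean([get_image("top").astype(float) for _ in range(8)],0)
b=np.mean([get_image("side").astype(float) for _ in range(8)],0)
a=np.clip(a,0,255).astype(np.uint8);b=np.clip(b,0,255).astype(np.uint8)
np.savez("im0.npz",a=a,b=b)
save(np.hstack([crop(a,237,165,62,60,6),crop(b,216,162,62,60,6)]),"z0")
hsv=cv2.cvtColor(a,cv2.COLOR_RGB2HSV)
m=cv2.inRange(hsv,(108,150,80),(125,255,255))
cs=cv2.findContours(m,0,2)[0];c=max(cs,key=cv2.contourArea);r=cv2.minAreaRect(c)
box=cv2.boxPoints(r);P=plane("top",box,.009);print(r,P,P.mean(0),np.linalg.norm(np.diff(P,axis=0),axis=1))
E
```

```text
((325.0342712402344, 213.92745971679688), (64.23860931396484, 89.67537689208984), 19.592281341552734) [[ 0.34993987 -0.27904024  0.009     ]
 [ 0.52666364 -0.3476201   0.009     ]
 [ 0.4780687  -0.47316192  0.009     ]
 [ 0.30409339 -0.40133788  0.009     ]] [ 0.4146914  -0.37529004  0.009     ] [0.18956394 0.13461879 0.18821823]
```

View pics/z0.png

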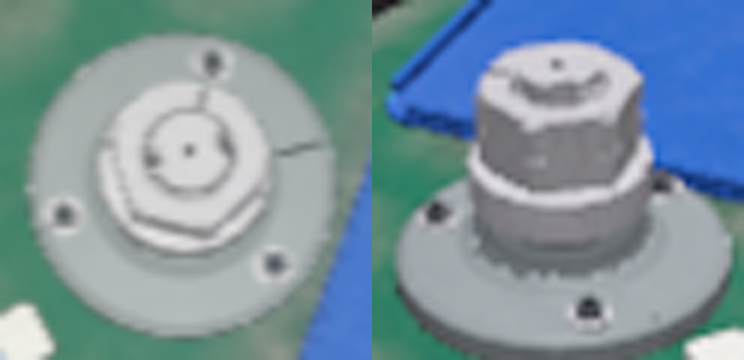

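Left crop: arbor dot at (188,150), index line from (278,153) to (320,145), nut line from (203,107) to (208,92). Right crop: arbor dot at (184,64).

```bash
python3 - <<'E'
from h import *
T=lambda x,y:((237+(x+.5)/6-.5),(165+(y+.5)/6-.5))
S=lambda x,y:((216+(x+.5)/6-.5),(162+(y+.5)/6-.5))
A=plane("top",[T(188,150)],.077)[0];B=plane("side",[S(184,64)],.077)[0]
print("arbor",A,B)
d=np.load("im0.npz")
# base circle centre from silhouette extents
print("base",plane("top",[T(182,185)],.018))
C=A
I=plane("top",[T(278,153),T(320,145)],.02);N=plane("top",[T(203,107),T(208,92)],.071)
an=lambda v:np.degrees(np.arctan2(v[1],v[0]))
print("index",[an(p[:2]-C[:2]) for p in I],an(I[1]-I[0]),[np.linalg.norm(p[:2]-C[:2]) for p in I])
print("nut",[an(p[:2]-C[:2]) for p in N],an(N[1]-N[0]),[np.linalg.norm(p[:2]-C[:2]) for p in N])
# hex lower-edge visible corners
H=plane("top",[T(131,205),T(208,228),T(270,180)],.071);print([an(p[:2]-C[:2]) for p in H])
print(proj("top",[[*C[:2],.077]]),state()["time_s"])
for n,px,z in [("tape",(288,133),0),("loupe",(201,197),.031),("eraser",(234,225),.012),("key",(262,263),0),("mouse",(227,114),.03),("box",(160,170),.1),("mic",(200,238),.01)]: print(n,plane("top",[px],z)[0]-C)
E
```

```text
arbor [ 0.45538331 -0.25478124  0.077     ] [ 0.45472859 -0.25746948  0.077     ]
base [[ 0.45293897 -0.25471436  0.018     ]]
index [np.float64(-76.73033527261477), np.float64(-77.74911989114422)] -80.09995282441884 [np.float64(0.03417791035703251), np.float64(0.0489751562926684)]
nut [np.float64(-19.827685811071614), np.float64(-19.745313550757142)] -19.493017368748806 [np.float64(0.016096311335781648), np.float64(0.021351548706649126)]
[np.float64(131.91573136622603), np.float64(-166.09202637379911), np.float64(-109.33291624216963)]
[[267.91666667 189.58333333]] 0.9
tape [ 0.13586994 -0.04921177 -0.077     ]
loupe [-0.00532512  0.13489268 -0.046     ]
eraser [-0.06202502  0.06912682 -0.065     ]
key [-0.14044562  0.01275922 -0.077     ]
mouse [ 0.17017866  0.08047319 -0.047     ]
box [0.03732099 0.20445745 0.023     ]
mic [-0.08727286  0.13926724 -0.067     ]
```

```bash
cat >> h.py <<'E'
def Ry(deg):
    a=np.radians(deg);c,s=np.cos(a),np.sin(a)
    return np.array([[-s,c,0],[c,s,0],[0,0,-1.]])
def show(tag=""):
    s=state();print(tag,"t%.2f"%s["time_s"],"p",np.round(s["tcp_pos"],4),"F",np.round(s["force"],2),"Mz %.3f"%s["ft_torque"][2],"w%.1fmm"%(s["width"]*94));return s
E
python3 - <<'E'
from h import *
C=np.array([.4550,-.2561]);R=Ry(40.3)
reach([*C,.31],R);show()
command_gripper(.75,6)
save(np.hstack([crop(get_image("top"),200,140,120,100,3),crop(get_image("side"),180,90,130,100,3)]),"g0")
print(movel([*C,.247],R,.1,stop_force=6));show("down")
command_gripper(0.3,6);s=show("grip")
print("tool frame F",R.T@s["force"],state()["joint_positions"][6])
E
```

```text
t2.31 p [ 0.4548 -0.2575  0.3101] F [ 0.09 -0.56  0.8 ] Mz -0.041 w94.1mm
False
down t3.77 p [ 0.4553 -0.2561  0.2473] F [-0.37 -0.68  0.34] Mz -0.033 w70.8mm
grip t4.26 p [ 0.4555 -0.256   0.2474] F [1.41 0.33 3.6 ] Mz 0.049 w46.8mm
tool frame F [-0.66238691  1.28920625 -3.60222214] 0.7440160228823289
```

```bash
python3 - <<'E'
from h import *
C=np.array([.4550,-.2561]);a=40.3
command_gripper(0.3,25);s0=show("grip25")
for i in range(8):
    a-=2; z=.247+.000042*(40.3-a)
    q=solve_ik([*C,z],Ry(a)); move_j(q); s=show("a%.1f"%a)
    act=np.degrees(np.arctan2(s["eef_rot"][1,1],s["eef_rot"][0,1]));print("  act %.2f"%act)
    if abs(s["ft_torque"][2])>.4 or np.hypot(*s["force"][:2])>12: print("STOP");break
E
```

```text
grip25 t4.47 p [ 0.4555 -0.256   0.2474] F [1.02 1.05 4.68] Mz 0.019 w46.6mm
a38.3 t4.72 p [ 0.4553 -0.2561  0.2474] F [1.55 0.58 5.24] Mz -0.069 w46.5mm
  act 38.33
a36.3 t4.97 p [ 0.4552 -0.2562  0.2475] F [0.65 0.25 5.52] Mz -0.070 w46.6mm
  act 36.32
a34.3 t5.22 p [ 0.4551 -0.2563  0.2475] F [ 1.26 -0.62  5.4 ] Mz -0.061 w46.3mm
  act 34.32
a32.3 t5.47 p [ 0.4551 -0.2563  0.2476] F [0.46 0.77 5.94] Mz -0.035 w46.6mm
  act 32.32
a30.3 t5.72 p [ 0.455  -0.2563  0.2476] F [ 0.39 -0.08  4.98] Mz -0.019 w46.5mm
  act 30.32
a28.3 t5.97 p [ 0.4549 -0.2564  0.2477] F [-0.3   0.52  4.81] Mz -0.016 w46.7mm
  act 28.32
a26.3 t6.22 p [ 0.4549 -0.2564  0.2478] F [ 1.33 -0.02  5.93] Mz -0.018 w46.7mm
  act 26.31
a24.3 t6.47 p [ 0.4549 -0.2564  0.2479] F [-0.36  0.29  5.38] Mz -0.072 w46.4mm
  act 24.32
```

```bash
python3 - <<'E'
from h import *
C=np.array([.4550,-.2561]);a=24.3;k=0
while a>-48:
    a-=2 if a>4 else 1; z=.247+.000042*(40.3-a)
    move_j(solve_ik([*C,z],Ry(a))); s=state(); m=np.mean([s["ft_torque"][2],state()["ft_torque"][2]])
    if k%4==0 or abs(m)>.12: show("a%.1f"%a)
    k+=1
    if abs(m)>.2 or np.hypot(*s["force"][:2])>12 or abs(s["force"][2])>20: print("STOP");break
E
```

```text
a22.3 t6.72 p [ 0.4548 -0.2564  0.2479] F [ 1.   -0.06  5.07] Mz -0.025 w46.5mm
a14.3 t7.72 p [ 0.4547 -0.2563  0.2481] F [1.27 0.2  5.31] Mz -0.064 w46.5mm
a6.3 t8.72 p [ 0.455  -0.256   0.2484] F [-0.   -0.11  5.17] Mz -0.057 w46.6mm
a0.3 t9.72 p [ 0.4551 -0.2561  0.2487] F [-0.29  0.47  4.43] Mz -0.001 w46.4mm
a-3.7 t10.72 p [ 0.455  -0.2561  0.2489] F [ 0.03 -0.42  3.74] Mz 0.018 w46.1mm
a-7.7 t11.72 p [ 0.455  -0.2561  0.249 ] F [-0.18 -0.6   4.44] Mz -0.046 w46.6mm
a-11.7 t12.72 p [ 0.455  -0.2561  0.2492] F [-0.33  0.46  3.56] Mz 0.031 w46.8mm
a-15.7 t13.72 p [ 0.455  -0.2561  0.2494] F [-0.32  0.92  3.09] Mz -0.049 w46.5mm
a-19.7 t14.72 p [ 0.455  -0.2561  0.2495] F [-0.42  0.62  3.75] Mz 0.039 w46.7mm
a-23.7 t15.72 p [ 0.455  -0.2561  0.2497] F [-0.06 -0.5   4.08] Mz 0.022 w46.5mm
a-26.7 t16.48 p [ 0.4548 -0.2561  0.2497] F [0.43 0.57 1.74] Mz 0.130 w46.5mm
a-27.7 t16.73 p [ 0.4548 -0.2561  0.2498] F [-0.91 -0.39  2.35] Mz 0.274 w46.7mm
STOP
```

```bash
python3 - <<'E'
from h import *
C=np.array([.4550,-.2561]);a=-23.9
z0=.247+.000042*(40.3+26)
move_j(solve_ik([*C,z0],Ry(a)));show("back")
command_gripper(.3,35);show("g")
for dz in (.0015,.003,.006,.012):
    hit=movel([*C,z0+dz],Ry(a),.02,stop_force=14);s=show("up%.4f %s"%(dz,hit))
    if hit or s["force"][2]<-14: break
E
```

```text
back t16.98 p [ 0.455  -0.2562  0.2499] F [-0.    0.45  3.08] Mz 0.024 w46.5mm
g t17.19 p [ 0.455  -0.2561  0.2498] F [-0.85  0.19  3.07] Mz 0.042 w46.6mm
up0.0015 False t17.44 p [ 0.455  -0.2561  0.2513] F [ 0.21 -0.59  1.58] Mz -0.045 w46.3mm
up0.0030 False t17.69 p [ 0.455  -0.2559  0.2526] F [ 0.81  0.59 -2.24] Mz -0.039 w46.4mm
up0.0060 False t17.99 p [ 0.455  -0.2561  0.2559] F [ 0.17  0.12 -1.92] Mz -0.006 w46.3mm
up0.0120 False t18.44 p [ 0.455  -0.2562  0.262 ] F [-0.41  0.43 -2.47] Mz -0.017 w46.7mm
```

```bash
python3 - <<'E'
from h import *
C=np.array([.4550,-.2561]);a=-23.9
movel([*C,.305],Ry(a),.12);show("up")
t=np.array([.4147,-.3753]);u=np.array([.932,-.362])
N=t+.042*u
reach([*N,.30],Ry(-111.2));show("over tray")
save(np.hstack([crop(get_image("top"),230,150,150,130,2.6),crop(get_image("side"),180,90,150,130,2.6)]),"n1")
E
```

```text
up t18.95 p [ 0.4549 -0.2561  0.305 ] F [-0.29  0.66 -2.75] Mz 0.001 w45.7mm
over tray t19.83 p [ 0.4538 -0.3893  0.2989] F [-0.45  0.58 -2.73] Mz -0.005 w46.5mm
```

View pics/n1.png

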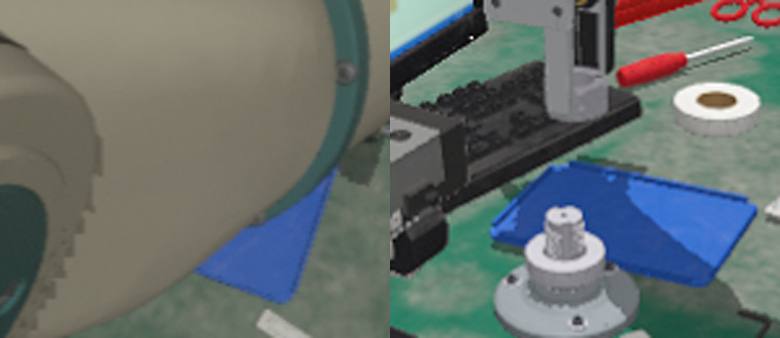

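The side view shows the nut held level in the fingers at about (575,105), and the ring still on the arbor at (565,250). I'll set the nut down now.

```bash
python3 - <<'E'
from h import *
t=np.array([.4147,-.3753]);u=np.array([.932,-.362]);N=t+.042*u;R=Ry(-111.2)
movel([*N,.216],R,.12)
print(movel([*N,.2033],R,.02,stop_force=4));s=show("set")
command_gripper(.72,10);show("open")
wait(.3)
movel([*N,.30],R,.12);show()
C=np.array([.4550,-.2561])
reach([*C,.33],R);show("above ring")
save(np.hstack([crop(get_image("top"),230,150,150,130,2.6),crop(get_image("side"),180,90,150,130,2.6)]),"n2")
E
```

```text
True
set t21.31 p [ 0.4538 -0.3906  0.2059] F [0.65 0.79 4.66] Mz 0.006 w46.4mm
open t21.85 p [ 0.4535 -0.3899  0.205 ] F [ 0.35 -1.22  0.19] Mz -0.059 w67.6mm
 t23.09 p [ 0.4537 -0.3902  0.2994] F [-0.37 -0.13 -0.39] Mz -0.016 w67.8mm
above ring t23.70 p [ 0.4551 -0.256   0.3298] F [ 1.04 -1.13  0.  ] Mz -0.045 w67.4mm
```

View pics/n2.png

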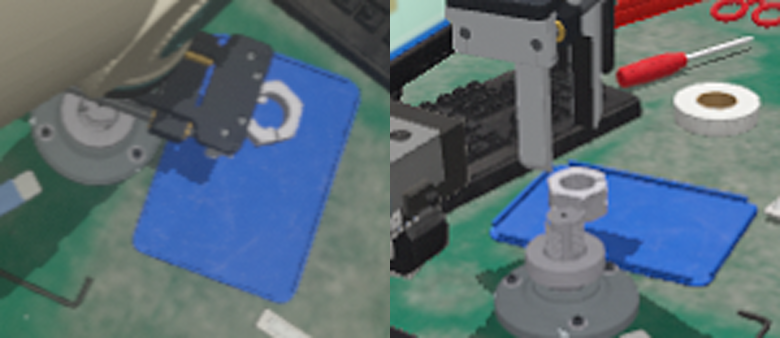

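The nut stands upright in the tray at about (272,115) in the top crop, and the fingers are empty. The ring stands on the spindle at (565,255) in the side crop.

```bash
python3 - <<'E'
from h import *
C=np.array([.4550,-.2561]);R=Ry(-111.2)
command_gripper(.85,6)
hit=movel([*C,.235],R,.1,stop_force=6);show("down %s"%hit)
if not hit:
    command_gripper(.4,6);s=show("grip6");print(R.T@s["force"])
    if abs(s["width"]*94-58)<2.5 and np.hypot(*s["force"][:2])<8:
        command_gripper(.4,35);show("grip35")
        h=movel([*C,.245],R,.03,stop_force=15);show("up %s"%h)
        if not h: print(movel([*C,.31],R,.1,stop_force=15));show("up2")
save(np.hstack([crop(get_image("top"),230,150,150,130,2.6),crop(get_image("side"),180,90,150,130,2.6)]),"r1")
E
```

```text
down False t25.32 p [ 0.4552 -0.2563  0.2355] F [ 0.53 -1.03  0.1 ] Mz -0.013 w80.2mm
grip6 t25.80 p [ 0.4552 -0.256   0.2353] F [-0.16  0.59  2.48] Mz 0.007 w58.2mm
[-0.35964539 -0.49215544 -2.48448349]
grip35 t26.02 p [ 0.4552 -0.256   0.2352] F [0.85 0.47 3.86] Mz 0.028 w57.3mm
up False t26.50 p [ 0.4549 -0.2561  0.245 ] F [ 0.32  0.79 -1.34] Mz 0.085 w57.3mm
False
up2 t27.30 p [ 0.4548 -0.2558  0.3096] F [-0.84  0.24 -1.51] Mz -0.005 w56.7mm
```

View pics/r1.png

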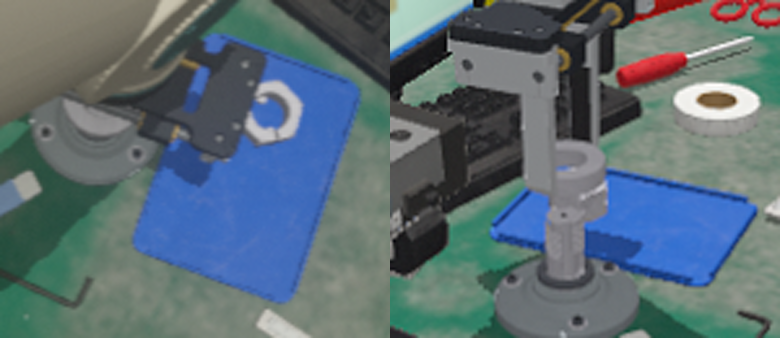

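The ring is held level in the fingers, clear above the arbor, at about (577,175) in the side crop. Now I'll lay it in the other end of the tray.

```bash
python3 - <<'E'
from h import *
t=np.array([.4147,-.3753]);u=np.array([.932,-.362]);P=t-.042*u;R=Ry(-111.2)
reach([*P,.30],R)
movel([*P,.218],R,.12)
print(movel([*P,.2033],R,.02,stop_force=4));show("set")
command_gripper(.85,10);show("open");wait(.3)
movel([*P,.30],R,.12)
reach([.289,-.582,.405],Ry(-63.6));show("away")
a,b=get_image("top"),get_image("side")
save(np.hstack([crop(a,130,140,260,160,1.5),crop(b,180,130,260,160,1.5)]),"f")
save(crop(a,270,150,110,125,4.5),"f2")
E
```

```text
True
set t29.41 p [ 0.3755 -0.3601  0.2059] F [-0.43  0.74  2.92] Mz 0.023 w57.2mm
open t29.98 p [ 0.3754 -0.3596  0.2055] F [-0.37 -0.18 -0.13] Mz -0.031 w80.2mm
away t32.23 p [ 0.29   -0.5808  0.4037] F [0.39 0.81 0.16] Mz 0.032 w79.9mm
```

View pics/f.png

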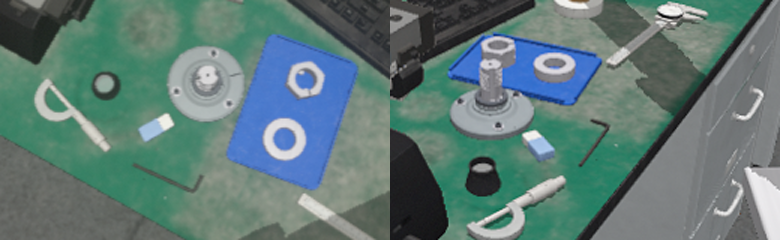

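View pics/f2.png

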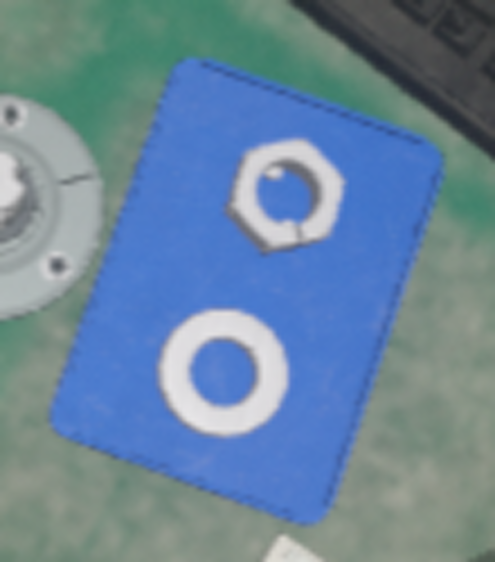

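Both parts lie flat in the tray, with the nut at (288,195) and the ring at (223,372) in the last crop. The nut's line is on top, and both parts are well inside the rim. The other objects show no movement, so I'm handing the job in.

```bash
python3 - <<'E'
from h import *
T=lambda x,y:(270+x/4.5,150+y/4.5)
P=plane("top",[T(288,195)],.030)[0];Q=plane("top",[T(223,372)],.020)[0]
t=np.array([.4147,-.3753]);u=np.array([.932,-.362]);v=np.array([.362,.932])
for p in(P,Q):print((p[:2]-t)@v,(p[:2]-t)@u)
job_done()
E
```

```text
-0.001441689875474084 0.041664120244538576
-0.0008523897922060006 -0.04347976992164059
the job is handed in; nothing more can be done
```

The nut and the ring are both in the tray, flat and let go, and the job is handed in; no verdict was reported.

- **Nut:** I turned it clockwise about 66° to the stop, which showed as a jump in torque to 0.27 N m. By my image angles the line was then about 9° past the index. I backed it off about 2.5° and it lifted freely, with only its own weight on the wrist. I set it down in the tray with its line upwards.
- **Ring:** I gripped it by its outside, lifted it off the arbor and laid it in the tray beside the nut.
- **Last checks:** The final pictures show both parts flat, about 42 mm and 43 mm either side of the tray's centre along its length, and within 2 mm across it. The loupe, eraser, hexagon key and micrometer look unmoved by eye. I did not measure them, and I did not check the gauge block separately. The arm was clear of everything at about 32 s.
- **Disagreements:** The two cameras differed by about 2.7 mm on the arbor's position. I used the mean, and the sideways forces when gripping stayed under 2 N.

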